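# Load the lens carousel, bring the pump round and steady it

## Task

Sort the two things left lying on the steel shelf into the carousel: lay the lens case flat in the clear lens tray and put the hair clip in the ceramic cup. Then turn the carousel until the pump bottle stands squarely at the front, nearest the shelf's front edge on the robot's side, and finish while still gripping the carousel, holding it still there. What already stands on the carousel stays upright in its place on it, and the other things on the shelf are left where they are.

Things in the scene. Friction and masses are not known exactly. Their poses are not given: they have to be found in the camera images.
- shelf: Slim stainless steel shelf on short feet, 300 mm deep (x) by 800 mm long (y), top surface 30 mm above the table. Origin at the table surface under its middle. Its x points away from the robot, so its front edge is at -x; it may be turned by up to 0.1 rad.
- carousel_foot: Fixed round foot under the carousel, radius 88 mm, standing on the shelf. Origin at the shelf top, on the turning axis. It does not turn; its axes are parallel to the shelf's: -x is the FRONT of the carousel (square to the shelf's front edge, towards the robot).
- carousel_axis (a point): On the vertical turning axis of the carousel (round white turntable, dark liner) at its rim's top, 76 mm above the table; axes turn with it. Rim: outer radius 130 mm, wall 8 mm, top 28 mm above the liner. In these axes the lens tray lies at -x, a cream jar at +x, pump bottle and cup at +y and -y (either way round), 78 mm from the axis.
- carousel (a joint): Turn of the carousel in rad, 0 at the start, growing counter-clockwise seen from above. It turns freely either way without detents (friction about 0.03 N m). Its rim can be pinched, one finger inside and one outside, half-way between the places where things stand; on the pump's side the tall bottle is close to the gripper, on the cup's side there is room.
- tray_floor (a point): Centre of the inner floor of the clear acrylic lens tray, fixed on the carousel 70 mm from its axis: 74 by 74 mm inside, walls 3 mm thick and 11 mm high above this floor, which is 51 mm above the table. Axes as carousel_axis.
- pump_mid (a point): Push-top pump bottle, loose, standing on the carousel: amber body of radius 28 mm and 84 mm tall, with the white pump 126 mm tall; nozzle reaches 36 mm from its axis. The point is on its axis, 40 mm above its base.
- cup_mid (a point): Empty white ceramic cup without handle, loose, standing on the carousel's liner (48 mm above the table): 60 mm tall, rim outer radius 40 mm, wall 4 mm, narrowing a little downwards. The point is on its axis, 30 mm above its base.
- case_mid (a point): Lens case: flat pink oblong 64 mm (x) by 32 mm (y) by 13 mm tall, with two low twist caps (radius 14.5 mm) on top, 19 mm tall in all, 30 g; lies on the shelf caps up. The point is its centre, 9.5 mm above its underside.
- clip_mid (a point): Steel hair clip, a slim bar 60 mm (x) by 15 mm (y) by 11 mm tall, 20 g; lies flat on the shelf. The point is its centre, half-way up, 5.5 mm above its underside.
- cream: Cream jar with metal lid standing on the carousel, radius 26 mm, 40 mm tall. Origin under it.
- mirror: Bystander: black folding travel mirror standing open, 80 by 90 mm foot, about 95 mm tall. Origin under its foot.
- drops: Bystander: small white eye-drop bottle, radius 13 mm, 60 mm tall. Origin under it.
- soap_dish: Bystander: white ceramic soap dish with soap, 85 by 115 mm, 26 mm tall. Origin under it.
- cotton_jar: Bystander: glass jar with metal lid, radius 31 mm, 69 mm tall. Origin under it.
- nail_brush: Bystander: wooden nail brush, 36 by 80 mm, 22 mm tall. Origin under it.
- comb: Bystander: wooden comb, 36 by 120 mm, 8 mm tall. Origin under it.
Not all that is in view belongs to the job. Of the things shaped like the part that bears clip_mid, the dark steel one is meant. Of the things shaped like the part that bears pump_mid, the amber glass one is meant.

How it is judged (in metres and radians):
On the way, in this order (a step that is already met when the one before it is completed fails the run):
1. the lens case lies in the clear tray and the hair clip in the cup, both let go (x of case_mid in the frame of tray_floor between -0.026 and 0.026 m and y of case_mid in the frame of tray_floor between -0.026 and 0.026 m and z of case_mid in the frame of tray_floor between 0.003 and 0.017 m and angle between case_mid's own z axis and vertical below 0.2 rad and horizontal distance between clip_mid and cup_mid below 0.032 m and z of clip_mid in the frame of cup_mid between -0.03 and 0.026 m and angle between cup_mid's own z axis and vertical below 0.15 rad and contact force between the fingers and lens_case below 0.1 N and contact force between the fingers and clip below 0.1 N), for 0.2 s.
2. the carousel is turned so that the pump bottle stands at the front, and is held there by the fingers (y of pump_mid in the frame of carousel_foot between -0.02 and 0.02 m and x of pump_mid in the frame of carousel_foot below -0.055 m and (y of pump_mid in the frame of carousel_axis above 0.06 m or y of pump_mid in the frame of carousel_axis below -0.06 m) and angle between pump_mid's own z axis and vertical below 0.1 rad and contact force between the fingers and carousel above 3 N and velocity of joint carousel between -0.05 and 0.05 rad/s), for 0.3 s.
At the end, for the whole second after the job is handed in: Case flat in the tray (centre within 26 mm of its middle each way), clip in the cup; pump, cup and cream jar upright in their places on the carousel; pump in front of the axis, within 20 mm sideways of straight front; fingers press the carousel with over 3 N, and it is still (under 0.05 rad/s) (all of step 2 and x of case_mid in the frame of tray_floor between -0.026 and 0.026 m and y of case_mid in the frame of tray_floor between -0.026 and 0.026 m and z of case_mid in the frame of tray_floor between 0.003 and 0.017 m and angle between case_mid's own z axis and vertical below 0.2 rad and horizontal distance between clip_mid and cup_mid below 0.032 m and z of clip_mid in the frame of cup_mid between -0.03 and 0.026 m and angle between each of cup_mid, cream's own z axis and vertical below 0.15 rad and (y of cup_mid in the frame of carousel_axis above 0.055 m or y of cup_mid in the frame of carousel_axis below -0.055 m) and z of cup_mid in the frame of carousel_axis below 0.02 m and x of cream in the frame of carousel_axis above 0.04 m); the arm keeps its last pose, push and grip.
It fails at once if the pump bottle, the cup or the cream jar is tipped over (angle between any of pump_mid, cup_mid, cream's own z axis and vertical above 0.5 rad).
It fails at once if another thing on the shelf is pushed away by more than 30 mm (distance of any of mirror, drops, soap_dish, cotton_jar, nail_brush, comb from where it was at the start of the episode above 0.03 m).
It also fails if it takes over 70 s, if anything falls off the work surface, if the arm or the gripper's body presses on something with over 40 N, if the wrist force passes 120 N, or if a joint passes its speed limit or range.

## Robot

A 6-joint arm with a two-finger parallel gripper is mounted at the origin on the work surface. World frame = base frame: x ahead of the robot, y to its left, z up, the work surface at z = 0. Lengths are in mm, angles in rad, forces in N, time in s.
With the tool pointing down it reaches from about 275 to 750 mm from the base axis. Payload 10.2 kg.
Tool frame: the origin (TCP) lies between the finger pads; the fingertips stand 11 mm ahead of it and the grasp point (between the pads) lies 8 mm behind it; z points along the fingers, y is the line along which they close (so a half turn about z gives the same grasp; the last joint's range is limited). The gripper opens to 85 mm and grips with 20 to 120 N. Pads are 22 mm wide; open, the fingers measure 114 mm over their backs; the gripper's body (76 mm by 85 mm) begins 54 mm behind the grasp point. The pads swing forward as they close: fully open they stand 13 mm farther back than shut.
Start: joints at [0.89, 0.313, 1.498, -0, 1.331, -0.223], TCP at [232.05, 470.939, 242.294] pointing down, gripper open.
Joint ranges: [-2.94, 2.94], [-0.97, 2.17], [0.19, 2.56], [-1.23, 4.37], [0.02, 3.11], [-2.88, 2.88]. Speed limits (rad/s): [2.39, 2.39, 3.01, 3.14, 3.14, 3.14].

## Interface

Orientations are given as a unit quaternion [w, x, y, z].
In Python, from rig import sense, eyes, finish_job gives the robot as it stands.
- The arm moves only by the shell command python3 -m jog 'ROWS' [FORCE]. ROWS is JSON, a list of rows, each a list of 7 numbers: the shift along the tool's x, y, z in m, then the turn, a rotation vector about the tool's x, y, z in rad, then the finger opening in m, from 0 to 0.0854. In form: [[dx, dy, dz, rx, ry, rz, gripper], ...]. A call has 1 to 5 rows; each row shifts and turns the commanded pose from where the row before left it, along the tool's axes as they then stand; what a row does not reach is not made up. A row lasts 1/10 s, in which the tool goes at most 50 mm and 8.59 degrees, less where a joint would pass 70% of its speed; a pose out of reach is approached as far as the arm can. A call is refused whole if a number of a shift passes 0.05 or a number of a turn 0.15, either way. A call with a gripper value outside its range is refused whole. The fingers move at their own pace and stop on an object; FORCE is the grip in N (left out, the last holds). Time passes only in rows, so rows that do not move let the fingers close. It gives the time, the measured TCP pose, the force, the opening and the grip force at its end, in the units of the state.
- sense(): the state, without advancing time (a new reading comes with each control period).
- eyes.capture(name): name is "side" or "top"; returns the picture (420x560x3 uint8, red, green, blue); there is no depth.
- eyes.calibration(name): a dict with "fx", "fy", "cx", "cy" (pixels), "cam_to_world" (4x4, takes a point from camera to world coordinates). Camera axes: x right, y down, z forward; pixel columns grow to the right and rows downward; lengths in mm; the calibration is good to about 2 mm. A picture is of the moment at which its call begins. calibration takes no time and is no camera call.
- finish_job(): hands the job in; it is judged then, once.
The state is a dict: "time_s": time; "joints": joint angles; "dq": joint speeds; "tau": joint torques, N m; "eef_pos": TCP position; "ee_rot": TCP orientation; "force": force on the tool from outside, world axes, zero at the start; "wrist_torque": the same for the moment, N m; "grip_width": opening from 0.0 (shut) to 1.0 (fully open); "grip_force": force on a finger pad.
Only numpy, scipy, OpenCV 4.12 (cv2) and the standard library are available. Lean on these libraries where they do the work, as an engineer would, in place of code of your own. Each camera call takes 0.05 s, during which the arm holds its last target. There are 200 camera calls.

## Working session

There is one attempt and no reset: what is moved stays moved. The work goes in short steps, Python scripts to look and compute and a shell command to move; the robot and the scene stay as the last step left them, time stands still between calls to the robot, and variables do not carry over. Pictures are saved under pics/ and viewed, at most 10 in all, crops included, and the job is handed in when it is done.

```bash
ls; mkdir -p pics
python3 - <<'E'
from rig import sense, eyes
import cv2,json
s=sense();print(s)
for n in("top","side"):
    cv2.imwrite(f"pics/{n}0.png",cv2.resize(eyes.capture(n)[:,:,::-1],(784,588),interpolation=cv2.INTER_CUBIC)); print(n,eyes.calibration(n))
E
```

```text
pics
{'time_s': 0.0, 'joints': array([ 8.89596995e-01,  3.13451456e-01,  1.49841881e+00,  3.19738388e-06,
        1.33097708e+00, -2.23415718e-01]), 'dq': array([ 0.00124613,  0.00138117,  0.00027736,  0.0006898 , -0.00064308,
       -0.00137712]), 'tau': array([ 4.53948242e-04, -4.12283242e+01, -2.59739792e+01, -1.99386650e-04,
        4.18472802e-03,  2.43898836e-05]), 'eef_pos': array([231.89818146, 470.75053612, 241.74119195]), 'ee_rot': array([-2.75574581e-04,  2.26898699e-01,  9.73918162e-01, -5.63584916e-04]), 'force': array([-0.16586687, -0.03624158,  0.28040908]), 'wrist_torque': array([-0.01551896, -0.03011094, -0.02789808]), 'grip_force': 0.0, 'grip_width': 0.998726675227316}
top {'fx': 460.1018002989752, 'fy': 460.1018002989752, 'cx': 273.75912797352026, 'cy': 208.87489282327985, 'cam_to_world': array([[-1.76908249e-02, -9.97025772e-01,  7.50109586e-02,
         4.94060196e+02],
       [-9.99841352e-01,  1.77966090e-02,  7.42019257e-04,
         1.14553506e+00],
       [-2.07475302e-03, -7.49859314e-02, -9.97182433e-01,
         1.07469038e+03],
       [ 0.00000000e+00,  0.00000000e+00,  0.00000000e+00,
         1.00000000e+00]])}
side {'fx': 506.20599883624294, 'fy': 506.20599883624294, 'cx': 276.58664428992927, 'cy': 207.28372872381476, 'cam_to_world': array([[-9.97743195e-01, -3.33514330e-02,  5.82769127e-02,
         4.69726962e+02],
       [-6.70297305e-02,  5.45670518e-01, -8.35314732e-01,
         1.01415530e+03],
       [-3.94104981e-03, -8.37335875e-01, -5.46674584e-01,
         7.28400011e+02],
       [ 0.00000000e+00,  0.00000000e+00,  0.00000000e+00,
         1.00000000e+00]])}
```

View pics/top0.png

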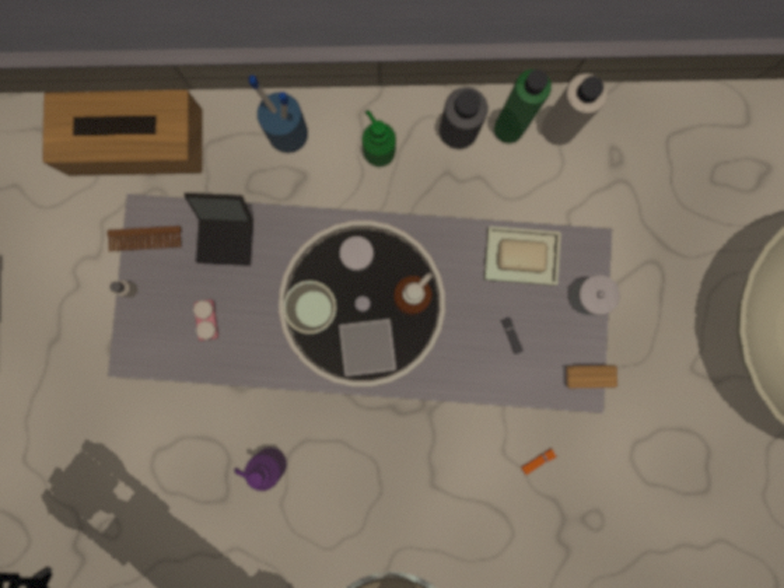

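View pics/side0.png

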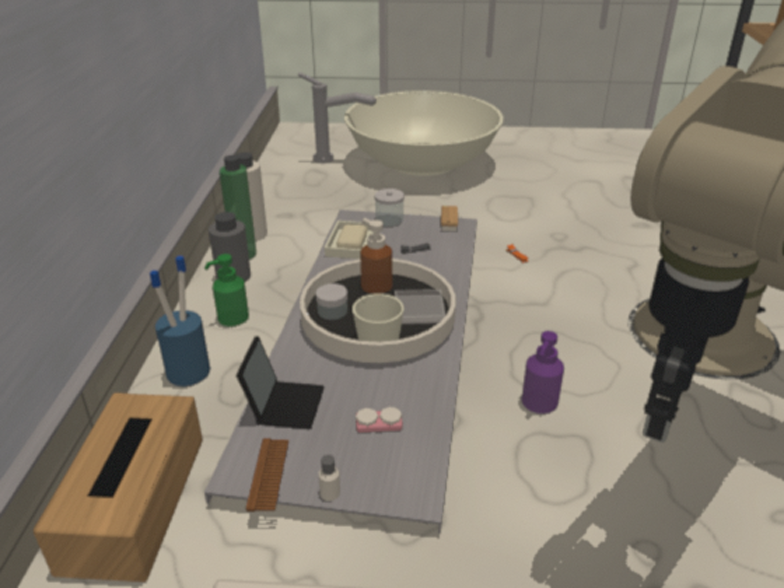

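Top view (784-px picture): the lens case is pink at (205,320), and nothing else looks like it. Clip candidates are the dark steel one at (512,335) and the orange one at (538,461), so I choose the dark one on the shelf. Pump candidates are amber on the carousel (412,294), green (378,140) and purple (263,470), so I choose amber. The cup is at (311,308), the tray at (368,347) and the cream jar at (357,253).

```bash
cat > h.py <<'E'
import numpy as np, cv2
from rig import sense, eyes
def ray(n,uv):
    c=eyes.calibration(n);T=np.array(c["cam_to_world"])
    d=T[:3,:3]@np.array([(uv[0]-c["cx"])/c["fx"],(uv[1]-c["cy"])/c["fy"],1]);return T[:3,3],d
def at(n,uv,z):
    o,d=ray(n,uv);return (o+d*(z-o[2])/d[2])[:2]
def proj(n,p):
    c=eyes.calibration(n);T=np.linalg.inv(c["cam_to_world"]);q=T[:3,:3]@np.array(p,float)+T[:3,3]
    return np.array([c["fx"]*q[0]/q[2]+c["cx"],c["fy"]*q[1]/q[2]+c["cy"]])
def blob(n,mask,roi,z):
    x0,y0,x1,y1=roi;m=np.zeros_like(mask,np.uint8);m[y0:y1,x0:x1]=mask[y0:y1,x0:x1]
    k,l,st,_=cv2.connectedComponentsWithStats(m);i=1+np.argmax(st[1:,4]);ys,xs=np.where(l==i)
    P=np.array([at(n,(x,y),z) for x,y in zip(xs,ys)]);r=cv2.minAreaRect(P.astype(np.float32))
    w,v=np.linalg.eigh(np.cov(P.T));a=v[:,1];return P.mean(0).round(1),np.round(r[0],1),np.round(r[1],1),round(float(np.arctan2(a[1],a[0])%np.pi),3),len(xs)
def tool():
    s=sense();w,x,y,z=s["ee_rot"];from scipy.spatial.transform import Rotation as R
    M=R.from_quat([x,y,z,w]).as_matrix();return s,M
E
python3 - <<'E'
from h import *
im=eyes.capture("top");cv2.imwrite("pics/raw.png",im[:,:,::-1])
i=im.astype(int);r,g,b=i[...,0],i[...,1],i[...,2]
hsv=cv2.cvtColor(im,cv2.COLOR_RGB2HSV)
print("clip",blob("top",(i.sum(2)<200),(345,215,385,262),40))
print("case",blob("top",((r-g)>18)|((i.sum(2)>480)),(128,205,168,250),40))
# shelf front edge etc
for uv in [(128,195),(612,230),(604,411),(108,376)]: print(at("top",np.array(uv)/1.4,30).round(0))
# rim outer circle: bright
def crop(x0,y0,x1,y1,f): return cv2.resize(im[y0:y1,x0:x1,::-1],None,fx=f,fy=f,interpolation=cv2.INTER_CUBIC)
A=crop(190,150,330,285,4);B=crop(340,210,390,260,4);C=crop(125,205,175,255,4)
out=np.zeros((540,760,3),np.uint8);out[:540,:560]=A;out[:200,560:]=B;out[220:420,560:]=C
cv2.imwrite("pics/c1.png",out)
E
```

```text
clip (array([ 490.4, -205.7]), array([ 490.4, -205.2]), array([33.9, 11.2]), 0.347, 73)
case (array([533.7, 283.4]), array([533.3, 288.8]), array([66.4, 35.2]), 0.201, 184)
[741. 419.]
[ 668. -374.]
[ 376. -349.]
[445. 448.]
```

View pics/c1.png

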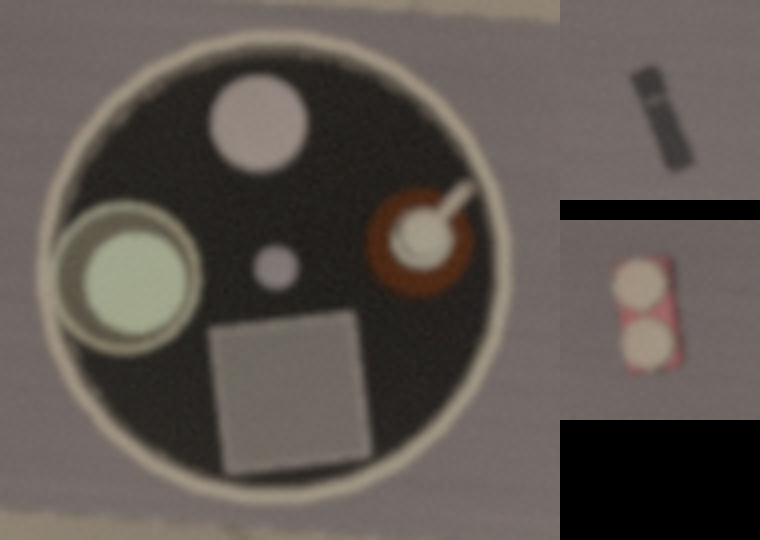

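The crop confirms the dark steel clip, with its ends at raw (361,229) and (370,251). The case caps are at raw (145,221) and (147,236). The tray is at about (263,248), the cup rim centre at (221.8,219.5), and the amber pump at (295,210).

Run:
```python
from h import *
t=lambda u,z:at("top",u,z).round(1)
A=lambda x,y:(190+x/4-.4,150+y/4-.4)
hub=t(A(275,268),55)
print("hub",hub)
th=np.linspace(0,2*np.pi,9)[:-1]
rim=[(275,32),(275,497),(41,265),(511,265)]
print("rim",[t(A(*p),76) for p in rim])
co=np.array([t(A(*p),62) for p in [(210,327),(356,310),(372,455),(225,475)]]);print("tray",co.mean(0),co)
print("cup rim",t(A(127,278),108),"cup in floor",t(A(135,284),52))
print("pump",t(A(421,240),150),t(A(420,243),132),"cream",t(A(259,123),88))
e1=t((361.0,228.5),41);e2=t((370,251),41);print("clip",e1,e2,(e1+e2)/2,np.linalg.norm(e1-e2),np.arctan2(*(e1-e2)[::-1]))
c1=t((144.6,220.4),49);c2=t((146.6,235.4),49);print("case",c1,c2,(c1+c2)/2,np.linalg.norm(c1-c2),np.arctan2(*(c1-c2)[::-1]))
s,M=tool();print(M.round(3))
```

```text
hub [554.2  36.4]
rim [array([682.7,  33.7]), array([429.4,  37.6]), array([556.8, 162.9]), array([552.3, -92.6])]
tray [485.775  28.575] [[521.9  72.4]
 [529.8  -8. ]
 [450.4 -15.3]
 [441.   65.2]]
cup rim [547.2 112.5] cup in floor [546.8 114.5]
pump [561.4 -40.6] [561.2 -40.9] cream [630.8  42.7]
clip [ 524.1 -193.1] [ 473.5 -211.6] [ 498.8  -202.35] 53.87587586295004 0.35051537225548685
case [550.6 290.7] [517.  286.1] [533.8 288.4] 33.91341917294688 0.13605892243486972
[[-0.897  0.442 -0.001]
 [ 0.442  0.897 -0.001]
 [ 0.    -0.001 -1.   ]]
```

```bash
cat >> h.py <<'E'
def to(x,y,z,psi):
    s,M=tool();p=np.arctan2(M[1,1],M[0,1]);d=(psi-p+np.pi/2)%np.pi-np.pi/2
    D=np.array([x,y,z])-s["eef_pos"]
    print("t",round(s["time_s"],2),"pos",s["eef_pos"].round(1),"psi",p.round(3),"q",s["joints"].round(2),"grip",round(s["grip_width"]*85.4,1),round(s["grip_force"],1),"F",s["force"].round(1))
    print("d tool now mm",(M.T@D).round(1),"turn rz",-d.round(3)," tilt",M[:2,2].round(4))
E
python3 -m jog '[[0,0,0,0,0,-0.15,0.07],[0,0,0,0,0,-0.15,0.07],[0,0,0,0,0,-0.15,0.07],[0,0,0,0,0,-0.15,0.07],[0,0,0,0,0,0,0.07]]'
python3 -c "from h import *; to(533.8,288.4,120,1.715)"
```

```text
time_s: 0.65
eef_pos: [232.0, 470.9, 242.1]
ee_rot: [-0.0, -0.072, 0.997, -0.0]
force: [-1.1, -0.2, -0.8]
grip_width: 0.814
grip_force: 0.0
t 0.65 pos [232.  470.9 242.1] psi 1.714 q [ 0.89  0.31  1.5  -0.    1.33 -0.82] grip 69.5 0.0 F [-1.1 -0.2 -0.8]
d tool now mm [-272.7 -223.7  122. ] turn rz -0.001  tilt [-0.0003 -0.0004]
```

```bash
R='x'; python3 -m jog '[[-0.0273,-0.0224,0.012,0,0,0,0.06],[-0.0273,-0.0224,0.012,0,0,0,0.06],[-0.0273,-0.0224,0.012,0,0,0,0.06],[-0.0273,-0.0224,0.012,0,0,0,0.06],[-0.0273,-0.0224,0.012,0,0,0,0.06]]' >/dev/null
python3 -m jog '[[-0.0273,-0.0224,0.012,0,0,0,0.06],[-0.0273,-0.0224,0.012,0,0,0,0.06],[-0.0273,-0.0224,0.012,0,0,0,0.06],[-0.0273,-0.0224,0.012,0,0,0,0.06],[-0.0273,-0.0224,0.012,0,0,0,0.06]]' >/dev/null
python3 -m jog '[[0,0,0,0,0,0,0.06],[0,0,0,0,0,0,0.06]]' >/dev/null
python3 - <<'E'
from h import *
to(533.8,288.4,41,1.715)
im=eyes.capture("side");cv2.imwrite("pics/c2.png",cv2.resize(im[200:380,180:380,::-1],None,fx=3,fy=3,interpolation=cv2.INTER_CUBIC))
c1=(266,298);c2=(280,296)
# side-view check: case caps px/1.4
for u in [(367/1.4,415/1.4),(390/1.4,413/1.4)]: print(at("side",u,49).round(1))
E
```

```text
t 1.85 pos [534.  287.5 121.7] psi 1.709 q [ 0.3   0.6   1.39  0.    1.15 -1.41] grip 60.2 0.0 F [-0.3  0.4  0.6]
d tool now mm [ 0.   0.9 80.7] turn rz -0.006  tilt [-0.0012 -0.0002]
[548.9 292.4]
[517.4 286.4]
```

View pics/c2.png

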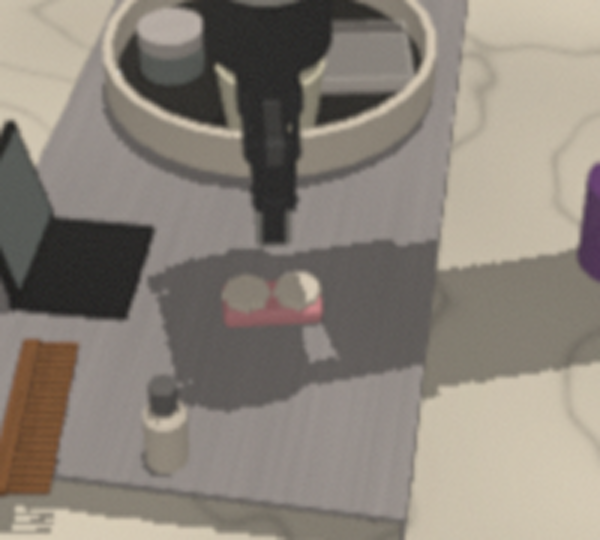

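The finger is at crop (273,240), directly above the case at (272,300), and the side view places the case at (533,289), which agrees with the top view. I'll go down and grip.

```bash
python3 -m jog '[[0,0.001,0.03,0,0,-0.02,0.06],[0,0,0.03,0,0,0,0.06],[0,0,0.015,0,0,0,0.06],[0,0,0.006,0,0,0,0.06],[0,0,0,0,0,0,0.06]]'
python3 -m jog '[[0,0,0,0,0,0,0.02],[0,0,0,0,0,0,0.02],[0,0,0,0,0,0,0.02],[0,0,0,0,0,0,0.02],[0,0,0,0,0,0,0.02]]' 25
python3 -m jog '[[0,0,0,0,0,0,0.02],[0,0,-0.03,0,0,0,0.02],[0,0,-0.04,0,0,0,0.02],[0,0,-0.03,0,0,0,0.02],[0,0,0,0,0,0,0.02]]'
python3 -c "
from h import *
to(485.8,28.6,130,1.674)"
```

```text
time_s: 2.4
eef_pos: [533.8, 289.3, 41.6]
ee_rot: [0.0, -0.081, 0.997, 0.0]
force: [-0.2, 0.9, 0.8]
grip_width: 0.704
grip_force: 0.0
time_s: 2.9
eef_pos: [534.6, 289.2, 42.8]
ee_rot: [0.001, -0.081, 0.997, 0.0]
force: [-0.7, 0.2, 6.3]
grip_width: 0.37
grip_force: 25.0
time_s: 3.4
eef_pos: [535.7, 289.5, 146.2]
ee_rot: [0.004, -0.081, 0.997, 0.001]
force: [0.5, 0.5, -0.4]
grip_width: 0.367
grip_force: 25.1
t 3.4 pos [535.7 289.5 146.2] psi 1.733 q [ 0.3   0.57  1.36 -0.    1.19 -1.43] grip 31.3 25.1 F [ 0.5  0.5 -0.4]
d tool now mm [  91.5 -249.4   15.2] turn rz 0.059  tilt [0.0083 0.0026]
```

```bash
python3 -m jog '[[0,0,0,0,0,0.059,0.02],[0.0096,-0.0318,0,0,0,0,0.02],[0.0096,-0.0318,0,0,0,0,0.02],[0.0096,-0.0318,0,0,0,0,0.02],[0.0096,-0.0318,0,0,0,0,0.02]]' >/dev/null
python3 -m jog '[[0.0096,-0.0318,0,0,0,0,0.02],[0.0096,-0.0318,0,0,0,0,0.02],[0.0096,-0.0318,0,0,0,0,0.02],[0.0096,-0.0318,0,0,0,0,0.02],[0,0,0,0,0,0,0.02]]' >/dev/null
python3 -m jog '[[0,0,0.02,0,0,0,0.02],[0,0,0.02,0,0,0,0.02],[0,0,0,0,0,0,0.02]]' >/dev/null
python3 - <<'E'
from h import *
to(485.8,28.6,65,1.674)
a=[cv2.resize(im,None,fx=4,fy=4,interpolation=cv2.INTER_CUBIC)[:,:,::-1] for im in (eyes.capture("side")[170:270,210:340],)]
cv2.imwrite("pics/c3.png",a[0])
# predicted tray corners inside bottom / case in side view
E
```

```text
t 4.7 pos [482.3  28.6  99.1] psi 1.674 q [-0.18  0.4   1.79  0.    0.96 -1.86] grip 31.1 25.1 F [-0.2 -0.1  0.2]
d tool now mm [-3.6 -0.4 34.1] turn rz 0.0  tilt [-0.0047  0.001 ]
```

View pics/c3.png

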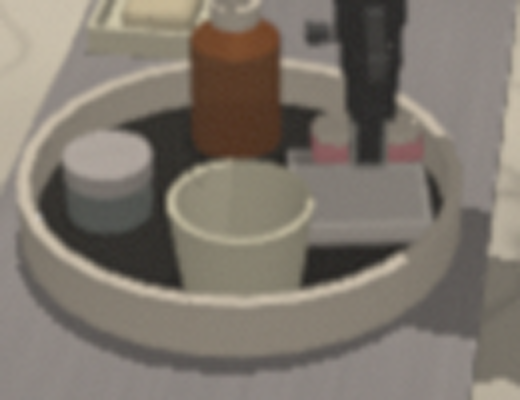

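The case is held level at crop (367,150), over the tray at (360,195). I'll correct x by 3.6 mm, lower it and release.

```bash
python3 -m jog '[[-0.0036,0,0.01,0,0,0,0.02],[0,0,0.012,0,0,0,0.02],[0,0,0.008,0,0,0,0.02],[0,0,0.004,0,0,0,0.02],[0,0,0,0,0,0,0.02]]'
python3 -m jog '[[0,0,0,0,0,0,0.041],[0,0,0,0,0,0,0.041],[0,0,0,0,0,0,0.041],[0,0,-0.02,0,0,0,0.041],[0,0,-0.03,0,0,0,0.041]]'
python3 -m jog '[[0,0,-0.05,0,0,0,0.041],[0,0,-0.05,0,0,0,0.041],[0,0,0,0,0,0,0.041]]' >/dev/null
python3 -c "
from h import *
to(498.8,-202.4,150,1.92)"
```

```text
time_s: 5.25
eef_pos: [487.0, 28.3, 66.7]
ee_rot: [-0.001, -0.052, 0.999, 0.0]
force: [0.6, 1.0, -0.3]
grip_width: 0.369
grip_force: 25.1
time_s: 5.75
eef_pos: [486.5, 28.4, 117.0]
ee_rot: [-0.001, -0.052, 0.999, 0.0]
force: [-0.4, 0.5, 0.6]
grip_width: 0.48
grip_force: 0.0
t 6.05 pos [489.6  28.  223.8] psi 1.674 q [-0.18  0.25  1.64  0.    1.25 -1.86] grip 41.1 0.0 F [ 0.2 -0.1 -1.4]
d tool now mm [  15.6 -229.9   74.4] turn rz -0.246  tilt [ 0.012  -0.0022]
```

```bash
python3 -m jog '[[0,0,0,0,0,-0.123,0.041],[0,0,0,0,0,-0.123,0.041],[0.0113,-0.0368,0,0,0,0,0.041],[0.0113,-0.0368,0,0,0,0,0.041],[0.0113,-0.0368,0,0,0,0,0.041]]' >/dev/null
python3 -m jog '[[0.0113,-0.0368,0.02,0,0,0,0.041],[0.0113,-0.0368,0.03,0,0,0,0.041],[0.0113,-0.0368,0.04,0,0,0,0.041],[0,0,0,0,0,0,0.041],[0,0,0,0,0,0,0.041]]' >/dev/null
python3 - <<'E'
from h import *
to(498.8,-202.4,39,1.92)
a=eyes.capture("side");t=eyes.capture("top")
A=cv2.resize(a[150:240,220:340],(560,420),interpolation=cv2.INTER_CUBIC)
B=cv2.resize(t[210:270,220:305],(240,170),interpolation=cv2.INTER_CUBIC)
o=np.zeros((420,800,3),np.uint8);o[:,:560]=A;o[:170,560:]=B;cv2.imwrite("pics/c4.png",o[:,:,::-1])
E
```

```text
t 7.05 pos [ 498.6 -198.7  130.8] psi 1.919 q [-0.6   0.45  1.61  0.    1.08 -2.52] grip 41.2 0.0 F [1.1 0.2 0.6]
d tool now mm [ 1.  -3.6 91.8] turn rz -0.001  tilt [-0.0011  0.001 ]
```

View pics/c4.png

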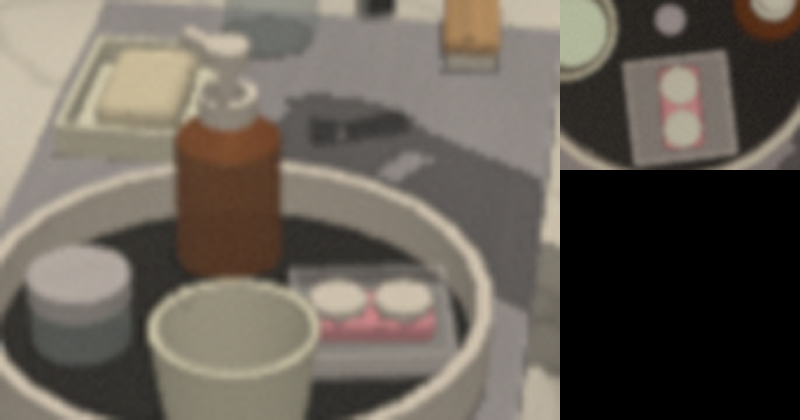

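The case lies flat in the tray, centred at inset crop (681,107). The clip is below the fingers at crop (360,125). I'll go down on the clip.

```bash
python3 -c "
from h import *
print(at('side',(220+360*.2143,150+125*.2143),37))"
python3 -m jog '[[0.001,-0.0035,0.03,0,0,0,0.041],[0,0,0.03,0,0,0,0.041],[0,0,0.02,0,0,0,0.041],[0,0,0.006,0,0,0,0.041],[0,0,0,0,0,0,0.041]]'
python3 -m jog '[[0,0,0,0,0,0,0.005],[0,0,0,0,0,0,0.005],[0,0,0,0,0,0,0.005],[0,0,0,0,0,0,0.005],[0,0,0,0,0,0,0.005]]' 30
python3 -c "
from h import *
to(498.8,-202.4,45,1.92)"
```

```text
[ 497.2488155  -198.89983155]
time_s: 7.65
eef_pos: [499.6, -201.6, 45.9]
ee_rot: [0.0, -0.174, 0.985, -0.0]
force: [-0.2, 0.1, 0.4]
grip_width: 0.481
grip_force: 0.0
time_s: 8.15
eef_pos: [499.9, -202.4, 46.8]
ee_rot: [0.001, -0.174, 0.985, -0.001]
force: [-0.6, 1.6, 6.5]
grip_width: 0.162
grip_force: 31.3
t 8.15 pos [ 499.9 -202.4   46.8] psi 1.92 q [-0.6   0.58  1.67  0.    0.9  -2.52] grip 13.8 31.3 F [-0.6  1.6  6.5]
d tool now mm [1.1 0.4 1.8] turn rz 0.0  tilt [ 0.0022 -0.0012]
```

```bash
python3 -m jog '[[0,0,-0.02,0,0,0,0.005],[0,0,-0.045,0,0,0,0.005],[0,0,-0.045,0,0,0,0.005],[0,0,-0.045,0,0,0,0.005],[0,0,-0.03,0,0,0,0.005]]' 
python3 -m jog '[[-0.019,0.035,0,0,0,0,0.005],[-0.019,0.035,0,0,0,0,0.005],[-0.019,0.035,0,0,0,0,0.005],[-0.019,0.035,0,0,0,0,0.005],[-0.019,0.035,0,0,0,0,0.005]]' >/dev/null
python3 -m jog '[[-0.019,0.035,0,0,0,0,0.005],[-0.019,0.035,0,0,0,0,0.005],[-0.019,0.035,0,0,0,0,0.005],[0,0,0.03,0,0,0,0.005],[0,0,0,0,0,0,0.005]]'
python3 - <<'E'
from h import *
to(547.2,112.9,104,1.92)
im=eyes.capture("side");cv2.imwrite("pics/c5.png",cv2.resize(im[90:280,180:370,::-1],None,fx=3,fy=3,interpolation=cv2.INTER_CUBIC))
E
```

```text
time_s: 8.65
eef_pos: [499.6, -202.4, 234.5]
ee_rot: [0.002, -0.174, 0.985, -0.002]
force: [0.5, -0.2, 0.1]
grip_width: 0.161
grip_force: 30.6
time_s: 9.65
eef_pos: [544.7, 113.8, 197.9]
ee_rot: [-0.003, -0.175, 0.985, 0.0]
force: [-0.1, -0.2, -0.0]
grip_width: 0.158
grip_force: 30.6
t 9.65 pos [544.7 113.8 197.9] psi 1.922 q [-0.    0.42  1.46 -0.    1.26 -1.93] grip 13.5 30.6 F [-0.1 -0.2 -0. ]
d tool now mm [-2.5 -1.9 93.9] turn rz 0.002  tilt [-0.0052 -0.0001]
```

View pics/c5.png

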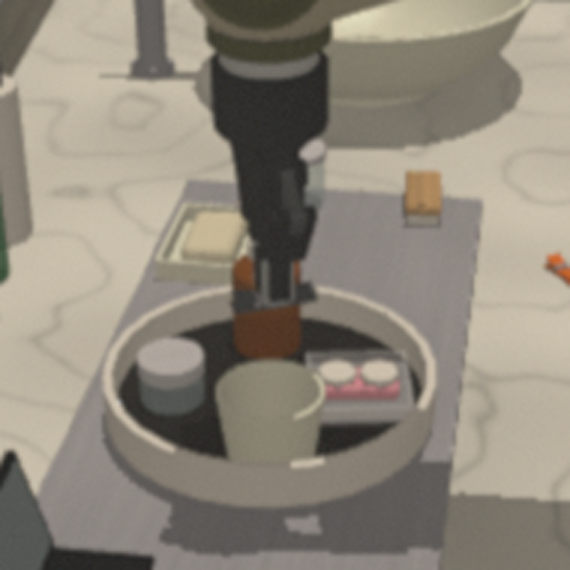

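```bash
python3 -c "
from h import *
print('cup',at('side',(180+270/3,90+392/3),108),'ends',at('side',(180+233/3,90+301/3),190),at('side',(180+316/3,90+291/3),190))
print(np.sin(.352)*-1)"
python3 -m jog '[[-0.0035,-0.002,0.03,0,0,0,0.005],[0,0,0.03,0,0,0,0.005],[0,0,0.01,0,0,0,0.005],[0,0,0,0,0,0,0.005],[0,0,0,0,0,0,0.005]]'
```

```text
cup [546.4943492  119.68734731] ends [570.12526855 130.39069753] [514.18186202 113.65314143]
-0.3447758658332631
time_s: 10.2
eef_pos: [551.1, 111.9, 132.2]
ee_rot: [0.001, -0.173, 0.985, -0.0]
force: [0.1, -0.3, 0.6]
grip_width: 0.162
grip_force: 30.6
```

```bash
python3 -m jog '[[0.0025,0.002,0,0,0,0,0.005],[0,0,0.01,0,0,0,0.005],[0,0,0.008,0,0,0,0.005],[0,0,0.005,0,0,0,0.005],[0,0,0,0,0,0,0.005]]'
python3 - <<'E'
from h import *
im=eyes.capture("side");cv2.imwrite("pics/c6.png",cv2.resize(im[170:270,210:340,::-1],None,fx=5,fy=5,interpolation=cv2.INTER_CUBIC))
E
```

```text
time_s: 10.7
eef_pos: [546.7, 113.3, 106.3]
ee_rot: [-0.001, -0.174, 0.985, 0.0]
force: [-1.5, 0.3, -0.2]
grip_width: 0.157
grip_force: 30.6
```

View pics/c6.png

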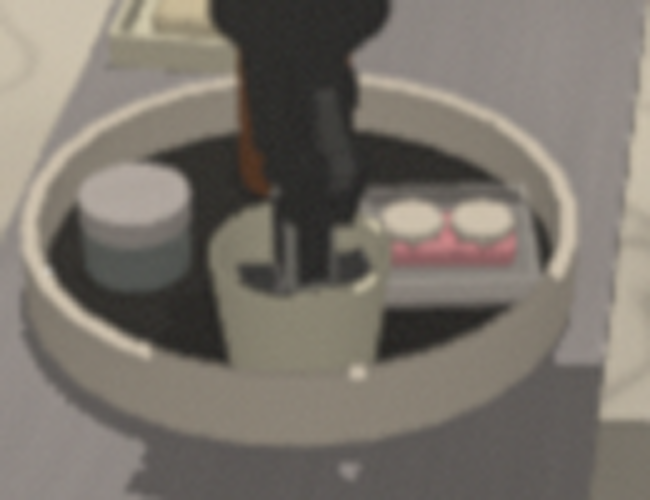

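The clip sits inside the cup rim at crop (300,270). I'll lower it 10 mm, release, and go up.

```bash
python3 -m jog '[[0,0,0.006,0,0,0,0.005],[0,0,0.004,0,0,0,0.005],[0,0,0,0,0,0,0.028],[0,0,0,0,0,0,0.028],[0,0,0,0,0,0,0.028]]'
python3 -m jog '[[0,0,-0.02,0,0,0,0.028],[0,0,-0.03,0,0,0,0.028],[0,0,-0.03,0,0,0,0.028],[0,0,-0.03,0,0,0,0.028],[0,0,0,0,0,0,0.028]]'
python3 -m jog '[[0,0,0,0,0,0.147,0.04],[0,0,0,0,0,0.147,0.04],[0,0,0,0,0,0.147,0.04],[0,0,0,0,0,0.147,0.04],[0,0,0,0,0,0.147,0.04]]' >/dev/null
python3 -m jog '[[0,0,0,0,0,0.147,0.04],[0,0,0,0,0,0.147,0.04],[0,0,0,0,0,0,0.04]]' >/dev/null
python3 - <<'E'
from h import *
to(635,133.6,150,.888)
im=eyes.capture("top");cv2.imwrite("pics/c7.png",cv2.resize(im[150:285,190:330,::-1],None,fx=4,fy=4,interpolation=cv2.INTER_CUBIC))
E
```

```text
time_s: 11.25
eef_pos: [547.3, 113.3, 97.4]
ee_rot: [0.0, -0.174, 0.985, -0.0]
force: [0.1, 0.4, -0.4]
grip_width: 0.33
grip_force: 0.0
time_s: 11.75
eef_pos: [548.7, 113.3, 211.5]
ee_rot: [0.004, -0.174, 0.985, -0.001]
force: [0.4, 0.1, -0.2]
grip_width: 0.327
grip_force: 0.0
t 12.55 pos [547.  113.3 206.7] psi 0.89 q [-0.01  0.42  1.45  0.    1.28 -0.9 ] grip 40.1 0.0 F [0.4 0.2 0.4]
d tool now mm [-55.6  71.3  56.6] turn rz 0.002  tilt [-0.0008  0.    ]
```

```bash
python3 -m jog '[[-0.0278,0.0357,0,0,0,0,0.04],[-0.0278,0.0356,0.02,0,0,0,0.04],[0,0,0.04,0,0,0,0.04],[0,0,0.03,0,0,0,0.04],[0,0,0,0,0,0,0.04]]'
python3 - <<'E'
from h import *
to(635,133.6,69,.888)
im=eyes.capture("side");t=eyes.capture("top")
A=cv2.resize(im[150:290,200:350],(540,504),interpolation=cv2.INTER_CUBIC)
B=cv2.resize(t[190:270,190:270],(250,250),interpolation=cv2.INTER_CUBIC)
o=np.zeros((504,795,3),np.uint8);o[:,:540]=A;o[:250,545:]=B;cv2.imwrite("pics/c8.png",o[:,:,::-1])
E
```

```text
time_s: 13.1
eef_pos: [633.1, 133.7, 112.4]
ee_rot: [-0.004, 0.332, 0.943, -0.002]
force: [-0.0, 0.2, 0.0]
grip_width: 0.468
grip_force: 0.0
t 13.1 pos [633.1 133.7 112.4] psi 0.895 q [ 0.03  0.7   1.24 -0.    1.21 -0.87] grip 40.0 0.0 F [-0.   0.2  0. ]
d tool now mm [-1.8  1.4 43.3] turn rz 0.007  tilt [-0.009  -0.0003]
```

View pics/c8.png

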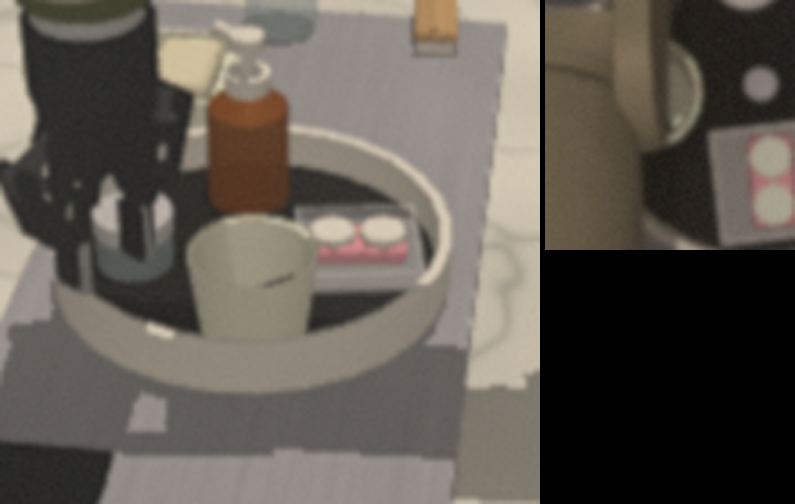

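The clip is in the cup (crop 275,280) and the case is still in the tray. The fingers are either side of the rim, at (85,270) and (148,235), and clear of the cup and jar. I'll lower and pinch the rim.

```bash
python3 -m jog '[[-0.001,0.001,0.02,0,0,0,0.04],[0,0,0.02,0,0,0,0.04],[0,0,0.003,0,0,0,0.04],[0,0,0,0,0,0,0.04],[0,0,0,0,0,0,0.04]]'
python3 -m jog '[[0,0,0,0,0,0,0.02],[0,0,0,0,0,0,0.012],[0,0,0,0,0,0,0.003],[0,0,0,0,0,0,0.0],[0,0,0,0,0,0,0.0]]' 30
python3 -m jog '[[0,0,0,0,0,0,0],[0,0,0,0,0,0,0]]' 30
python3 -c "
from h import *
to(635,133.6,69,.888)"
```

```text
time_s: 13.7
eef_pos: [637.5, 133.9, 76.4]
ee_rot: [0.001, 0.333, 0.943, 0.001]
force: [-1.1, 0.2, -0.1]
grip_width: 0.47
grip_force: 0.0
time_s: 14.2
eef_pos: [636.9, 134.3, 75.0]
ee_rot: [0.0, 0.334, 0.943, 0.0]
force: [-1.7, 2.5, 6.6]
grip_width: 0.083
grip_force: 28.8
time_s: 14.4
eef_pos: [636.9, 134.3, 75.1]
ee_rot: [0.0, 0.333, 0.943, 0.0]
force: [-1.3, 2.5, 6.9]
grip_width: 0.081
grip_force: 28.8
t 14.4 pos [636.9 134.3  75.1] psi 0.891 q [ 0.03  0.74  1.27  0.    1.13 -0.86] grip 6.9 28.8 F [-1.3  2.5  6.9]
d tool now mm [ 1.  -1.7  6.1] turn rz 0.003  tilt [0.0011 0.0006]
```

```bash
python3 -m jog '[[-0.0025,-0.0001,0,0,0,0.02,0],[-0.0051,-0.0001,0,0,0,0.04,0],[-0.0064,-0.0002,0,0,0,0.05,0],[-0.0064,-0.0002,0,0,0,0.05,0],[-0.0064,-0.0002,0,0,0,0.05,0]]' 30
python3 -m jog '[[-0.0064,-0.0002,0,0,0,0.05,0],[-0.0064,-0.0002,0,0,0,0.05,0],[-0.0064,-0.0002,0,0,0,0.05,0],[-0.0051,-0.0001,0,0,0,0.04,0],[-0.0025,-0.0001,0,0,0,0.02,0]]'
python3 -m jog '[[0,0,0,0,0,0,0],[0,0,0,0,0,0,0]]'
python3 - <<'E'
from h import *
s,M=tool();p=s["eef_pos"][:2]-[555.5,35.8];print(np.hypot(*p),np.arctan2(p[1],p[0]),np.arctan2(M[1,1],M[0,1]),s["grip_force"],s["wrist_torque"])
im=eyes.capture("top").astype(int)
m=(im[...,0]-im[...,2]>45)
print("amber",blob("top",m,(230,150,310,270),130))
E
```

```text
time_s: 14.9
eef_pos: [655.7, 114.9, 75.0]
ee_rot: [0.0, 0.431, 0.902, 0.0]
force: [-3.0, 1.7, 6.3]
grip_width: 0.08
grip_force: 29.3
time_s: 15.4
eef_pos: [670.0, 92.0, 75.1]
ee_rot: [0.0, 0.523, 0.852, 0.0]
force: [-3.4, 1.1, 7.0]
grip_width: 0.083
grip_force: 29.6
time_s: 15.6
eef_pos: [669.9, 92.3, 75.0]
ee_rot: [0.0, 0.523, 0.852, 0.0]
force: [-2.8, 1.6, 6.2]
grip_width: 0.079
grip_force: 29.4
127.56445822463428 0.45884814526231094 0.4706032253765998 29.435258785579208 [ 0.15210905  0.51967446 -0.32994548]
amber (array([527.8, -34.2]), array([529.8, -36.2]), array([51.4, 48.7]), 0.522, 243)
```

```bash
python3 -m jog '[[-0.0025,-0.0001,0,0,0,0.02,0],[-0.0051,-0.0001,0,0,0,0.04,0],[-0.0064,-0.0002,0,0,0,0.05,0],[-0.0064,-0.0002,0,0,0,0.05,0],[-0.0064,-0.0002,0,0,0,0.05,0]]' >/dev/null
python3 -m jog '[[-0.0064,-0.0002,0,0,0,0.05,0],[-0.0064,-0.0002,0,0,0,0.05,0],[-0.0064,-0.0002,0,0,0,0.05,0],[-0.0064,-0.0002,0,0,0,0.05,0],[-0.0064,-0.0002,0,0,0,0.05,0]]' 
python3 -m jog '[[-0.0064,-0.0002,0,0,0,0.05,0],[-0.0064,-0.0002,0,0,0,0.05,0],[-0.0064,-0.0002,0,0,0,0.05,0],[-0.0064,-0.0002,0,0,0,0.05,0],[-0.0064,-0.0002,0,0,0,0.05,0]]'
python3 - <<'E'
from h import *
s,M=tool();p=s["eef_pos"][:2]-[555.5,35.8];print(np.hypot(*p),np.arctan2(p[1],p[0]),np.arctan2(M[1,1],M[0,1]),s["grip_force"],s["joints"].round(2))
im=eyes.capture("top").astype(int)
print("amber",blob("top",(im[...,0]-im[...,2]>45),(230,150,310,285),130))
E
```

```text
time_s: 16.65
eef_pos: [682.9, 35.7, 75.0]
ee_rot: [-0.001, 0.704, 0.71, -0.0]
force: [-6.3, 2.9, 7.5]
grip_width: 0.078
grip_force: 28.9
time_s: 17.15
eef_pos: [678.9, 4.4, 75.0]
ee_rot: [-0.001, 0.787, 0.617, -0.0]
force: [-6.4, 4.9, 8.5]
grip_width: 0.077
grip_force: 28.6
127.33861847560578 -0.24934399114038527 -0.24098165161903426 28.648178977891803 [-0.17  0.8   1.15  0.    1.18  0.07]
amber (array([491.1, -29.4]), array([490.9, -29.6]), array([1.4, 2.9]), 2.334, 3)
```

```bash
python3 -m jog '[[-0.0064,-0.0002,0,0,0,0.05,0],[-0.0064,-0.0002,0,0,0,0.05,0],[-0.0064,-0.0002,0,0,0,0.05,0],[-0.0064,-0.0002,0,0,0,0.05,0],[-0.0064,-0.0002,0,0,0,0.05,0]]' 
python3 -m jog '[[-0.0064,-0.0002,0,0,0,0.05,0],[-0.0064,-0.0002,0,0,0,0.05,0],[-0.0064,-0.0002,0,0,0,0.05,0],[-0.0064,-0.0002,0,0,0,0.05,0],[-0.0064,-0.0002,0,0,0,0.05,0]]' 
python3 -m jog '[[-0.0064,-0.0002,0,0,0,0.05,0],[-0.0051,-0.0001,0,0,0,0.04,0],[-0.0032,-0.0001,0,0,0,0.025,0],[0,0,0,0,0,0,0],[0,0,0,0,0,0,0]]'
python3 - <<'E'
from h import *
s,M=tool();p=s["eef_pos"][:2]-[555.5,35.8];print(np.hypot(*p),np.arctan2(p[1],p[0]),np.arctan2(M[1,1],M[0,1]),s["grip_force"],s["joints"].round(2))
im=eyes.capture("top");t=im
i=im.astype(int)
try: print("amber",blob("top",(i[...,0]-i[...,2]>45),(200,200,320,285),130))
except Exception as e: print(e)
sd=eyes.capture("side")
A=cv2.resize(sd[140:290,195:355],(480,450),interpolation=cv2.INTER_CUBIC)
B=cv2.resize(t[150:300,185:335],(310,310),interpolation=cv2.INTER_CUBIC)
o=np.zeros((450,795,3),np.uint8);o[:,:480]=A;o[:310,485:]=B;cv2.imwrite("pics/c9.png",o[:,:,::-1])
E
```

```text
time_s: 17.7
eef_pos: [667.3, -25.0, 75.0]
ee_rot: [-0.001, 0.858, 0.514, -0.0]
force: [-5.9, 6.9, 9.1]
grip_width: 0.085
grip_force: 28.6
time_s: 18.2
eef_pos: [648.9, -50.7, 75.0]
ee_rot: [-0.001, 0.915, 0.403, -0.0]
force: [-5.2, 8.2, 9.2]
grip_width: 0.081
grip_force: 28.5
time_s: 18.7
eef_pos: [638.5, -60.7, 75.0]
ee_rot: [-0.001, 0.936, 0.351, -0.0]
force: [-3.3, 7.8, 8.6]
grip_width: 0.084
grip_force: 28.5
127.28087376636495 -0.8605925588512318 -0.8539924165850716 28.527903598733246 [-0.28  0.73  1.3   0.    1.12  0.58]
amber (array([483.9,  59.8]), array([484. ,  60.4]), array([ 9.7, 36.1]), 2.81, 65)
```

View pics/c9.png

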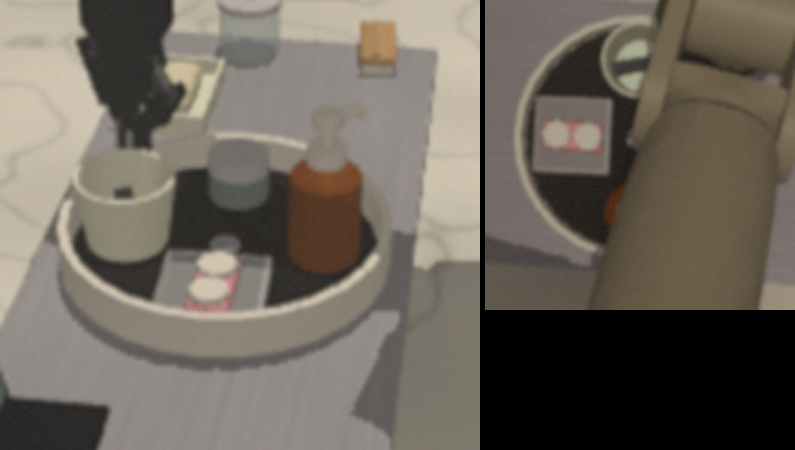

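Run:
```python
from h import *
ax=np.array([555.5,35.8]);th=-.088;R=np.array([[np.cos(th),np.sin(th)],[-np.sin(th),np.cos(th)]])
f=lambda u,z:print(z,(R@(at("side",(195+u[0]/3,140+u[1]/3),z)-ax)).round(1))
f((325,250),48); f((325,172),132); f((327,112),174)
T=lambda x,y,z:(R@(at("top",(185+(x-485)/2.067,150+y/2.067),z)-ax)).round(1)
c=np.array([T(*p,62) for p in [(535,97),(612,97),(609,174),(533,170)]]);print("tray",c.mean(0));print("cup",T(634,60,108))
```

```text
48 [-80.4  -3.5]
132 [-80.5  16.1]
174 [-79.2   0.2]
tray [-3.075 69.   ]
cup [75.   6.9]
```

The pump is at the front, at about y −5 mm from straight front (tolerance 20 mm). I'll nudge it 0.04 rad further and hold.

```bash
python3 -m jog '[[-0.0025,-0.0001,0,0,0,0.02,0],[-0.0025,-0.0001,0,0,0,0.02,0],[0,0,0,0,0,0,0],[0,0,0,0,0,0,0],[0,0,0,0,0,0,0]]' >/dev/null
python3 -m jog '[[0,0,0,0,0,0,0],[0,0,0,0,0,0,0],[0,0,0,0,0,0,0],[0,0,0,0,0,0,0],[0,0,0,0,0,0,0]]' 
python3 -c "
from rig import *
print(sense()['dq'].round(4)); print(finish_job())"
```

```text
time_s: 19.8
eef_pos: [634.7, -63.8, 75.0]
ee_rot: [-0.001, 0.943, 0.332, 0.0]
force: [-4.4, 7.2, 7.9]
grip_width: 0.081
grip_force: 28.6
[-0.0009 -0.0009  0.0004  0.001  -0.0002 -0.0001]
the job is handed in; nothing more can be done
None
```

I handed the job in at 19.8 s: the case is flat in the tray, the clip is in the cup, and the pump bottle is at the front by my measurements (about 5 mm off before a last 0.04 rad nudge), with the gripper still pinching the rim at about 29 N; the interface gave no verdict.

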